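Reload the solder-wire case and latch its lid

TASK

The small wooden wire case on the soldering bench still has an empty spool on its spindle: lift it off and put it in the dark wooden tray. Then set the full spool of solder wire on the spindle, all the way down, and only after that swing the sprung lid shut and press its free edge until the tab drops behind the rim and the lid stays shut by itself. Leave the brick, the jar and the tweezers where they are.

Things in the scene. Friction and masses are not known exactly. Their poses are not given: they have to be found in the camera images.
- case: fixed light-wood wire case, open on top while its lid is up: outside 150 (x) x 130 (y) x 60 high, walls and floor 5 thick. Origin: centre of its underside, z up. The lid is hinged along the +y wall, the rim that takes the tab is the -y wall. An upright steel spindle stands at the centre.
- spindle_seat (a point): on the spindle's axis, at the top of the 24 wide, 5 high shoulder on which a spool rests; 10 above the case's underside
- spindle_top (a point): tip of the spindle (9 diameter, rounded end), 50 above the case's underside, 40 above the seat
- rim (a point): middle of the top of the case's -y wall, 60 above the underside. On its inner face runs a brass catch strip, sloping 5 inward and 10 down, under which the tab's end springs
- lid (a joint): angle of the plywood lid in rad: 0 shut flat on the walls, grows as it opens, about 1.57 upright, up to 2.05 leaning back away from the case. A light spring pushes it open (under 1 N at the free edge); the last few mm need about 5 N down at the free edge to snap the tab past the catch, then it stays shut
- lid_hinge (a point): middle of the hinge line (along the case's x axis), 65 from the spindle axis on the +y side and 62 above the case's underside; centre of the 4 thick lid's thickness. Its own axes are those of the lid and turn with it
- lid_edge (a point): middle of the lid's free edge, 132 from the hinge line; the lid is 150 wide along the hinge and 4 thick. The brass tab, 50 wide, hangs 16 below the lid's mid-plane 11 in from this edge
- tab_tip (a point): centre of the rounded end (4 thick) of the brass spring tab: 121 from the hinge, 16 under the lid's mid-plane
- empty_spool: empty grey plastic spool, starts on the case's spindle: two flanges 46 diameter and 4 thick, 34 high over all, thin core 22, bore 14 right through, 30 g. Origin: centre of its underside, z its axis
- empty_spool_mid (a point): middle of the empty spool, 17 above its underside
- full_spool: full spool of silvery solder wire standing on the bench: same grey flanges (46 diameter, 34 high, bore 14), wound to 41 diameter, about 160 g. Origin: centre of its underside, z its axis
- full_spool_mid (a point): middle of the full spool, 17 above its underside
- tray: fixed dark-wood open tray, 130 x 130 x 35 high outside, walls and floor 6 thick. Origin: centre of its underside, z up
- brick: loose pale pink firebrick, 60 x 110 x 40; leave alone. Origin: centre of its underside
- jar: loose glass jar with a steel cap, 56 diameter, 75 high; leave alone. Origin: centre of its underside
- tweezers: loose steel tweezers lying flat, 135 long, 8 high; leave alone. Origin: on the bench near mid-length
Mind the look-alikes: they are no part of the job. Leave any turquoise look-alike of the full_spool alone. What is shaped like the empty_spool but yellow is not meant.

How it is judged:
On the way, in this order (a step that is already met when the one before it is completed fails the run):
1. the empty spool lies released in the tray (x of empty_spool_mid in the frame of tray between -0.05 and 0.05 m and y of empty_spool_mid in the frame of tray between -0.05 and 0.05 m and height (world z) of empty_spool_mid below 0.04 m and contact force between empty_spool and the fingers below 0.3 N), for 0.2 s.
2. the full spool is all the way down on the spindle, released, with the lid still open (horizontal distance between full_spool_mid and spindle_seat below 0.006 m and z of full_spool_mid in the frame of case below 0.03 m and angle between full_spool's own z axis and vertical below 0.15 rad and contact force between full_spool and the fingers below 0.3 N and value of joint lid above 0.8 rad), for 0.2 s.
3. the lid is shut with its tab behind the rim (value of joint lid below 0.04 rad and z of tab_tip in the frame of rim below -0.012 m and y of tab_tip in the frame of rim above 0.002 m), for 0.2 s.
At the end, for the whole second after the job is handed in: The lid stays shut by itself (within 0.04 rad) with the tab's end at least 12 mm below the top of the rim and inside it; the full spool is on the spindle, within 3 mm of its seat and 6 mm of the axis; the empty spool lies at rest inside the tray (all of step 3 and horizontal distance between full_spool_mid and spindle_seat below 0.006 m and z of full_spool_mid in the frame of case below 0.03 m and x of empty_spool_mid in the frame of tray between -0.05 and 0.05 m and y of empty_spool_mid in the frame of tray between -0.05 and 0.05 m and height (world z) of empty_spool_mid below 0.04 m and linear speed of each of empty_spool, full_spool below 0.03 m/s); the robot touches nothing.
It fails at once if the brick is moved more than 30 mm (distance of brick from where it was at the start of the episode above 0.03 m).
It fails at once if the jar is moved more than 30 mm (distance of jar from where it was at the start of the episode above 0.03 m).
It fails at once if the tweezers are moved more than 30 mm (distance of tweezers from where it was at the start of the episode above 0.03 m).
It also fails if it takes over 72 s, if anything falls off the work surface, if the arm or the gripper's body presses on something with over 40 N, if the wrist force passes 120 N, or if a joint passes its speed limit or range.

ROBOT

A 7-joint arm with a two-finger parallel gripper is mounted at the origin on the work surface. World frame = base frame: x ahead of the robot, y to its left, z up, the work surface at z = 0. Lengths are in m, angles in rad, forces in N, time in s.
With the tool pointing down it reaches from about 0.4 to 0.85 m from the base axis. Payload 10.4 kg.
Tool frame: the origin (TCP) lies at the very end of the fingers, on their centre line; the grasp point (between the pads) lies 19 mm behind it; z points along the fingers, y is the line along which they close (so a half turn about z gives the same grasp; the last joint's range is limited). The gripper opens to 87 mm and grips with 3 to 60 N. Pads are 19 mm wide; open, the fingers measure 117 mm over their backs; the gripper's body (75 mm by 190 mm) begins 51 mm behind the grasp point.
Start: joints at [-1.336, 0.332, -0.065, 1.46, 0.022, 1.35, -0.088], TCP at [0.159, 0.604, 0.223] pointing down, gripper open.
Joint ranges: [-2.6, 2.6], [-0.5, 2.12], [-1.47, 1.34], [0.16, 2.42], [-1.27, 4.41], [0.06, 2.06], [-2.6, 2.6]. Speed limits (rad/s): [2.22, 2.22, 2.79, 2.79, 3.14, 3.14, 3.14].

INTERFACE

Orientations are given as a unit quaternion [x, y, z, w].
In Python, from bench import * gives the robot as it stands.
- The arm moves only by the tool carry_out, never from a script. Its argument "deltas" is a list of rows, each an object with "hand": the finger opening in mm, from 0 to 87; "dp": the shift along the tool's x, y, z each as a share of 250 mm, from -1 to 1, a list of three; "spin": the turn about the tool's z as a share of pi rad, from -1 to 1. In form: [{"hand": hand, "dp": [dx, dy, dz], "spin": spin}, ...]. A call has 1 to 20 rows; each row is the pose to reach, as a shift and turn from the pose commanded when the call began, along the tool's axes at that moment, turning the shorter way round; what a row does not reach only later rows make up. A row lasts 1/10 s, in which the tool goes at most 50 mm and 8.59 degrees, less where a joint would pass 70% of its speed; a pose out of reach is approached as far as the arm can. A call with a number of a shift or a turn outside -1 to 1 is refused whole. A call with a gripper value outside its range is refused whole. The fingers move at their own pace and stop on an object; "force" is the grip in N (left out, the last holds). Time passes only in rows, so rows that repeat a pose let the fingers close. It gives the time, the measured TCP pose, the force, the opening and the grip force at its end, in the units of the state.
- read_state(): the state, without advancing time (a new reading comes with each control period).
- camera(name): name is "side" or "top" or "wrist"; returns the picture (420x560x3 uint8, red, green, blue); there is no depth.
- get_calibration(name): a dict with "fx", "fy", "cx", "cy" (pixels), "R" (3x3) and "t" (3): a world point X has camera coordinates R X + t; the wrist camera has in their place "mount" (4x4, takes a point from camera to tool coordinates, whose origin is the TCP and whose axes are the flange's). Camera axes: x right, y down, z forward; pixel columns grow to the right and rows downward; lengths in m; the calibration is good to about 2 mm. A picture is of the moment at which its call begins: read the wrist's pose just before it. get_calibration takes no time and is no camera call.
- close_job(): hands the job in; it is judged then, once.
The state is a dict: "time": time; "joint_positions": joint angles; "joint_vel": joint speeds; "joint_torque": joint torques, N m; "ee_pos": TCP position; "eef_rot": TCP orientation; "ft_force": force on the tool from outside, world axes, zero at the start; "torque": the same for the moment, N m; "width": finger opening in m; "grip_force": force on a finger pad.
Only numpy, scipy, OpenCV 4.12 (cv2) and the standard library are available. Lean on these libraries where they do the work, as an engineer would, in place of code of your own. Each camera call takes 0.05 s, during which the arm holds its last target. There are 200 camera calls.

## Working session

There is one attempt and no reset: what is moved stays moved. The work goes in short steps, Python scripts to look and compute and a tool call to move; the robot and the scene stay as the last step left them, time stands still between calls to the robot, and variables do not carry over. Pictures are saved under pics/ and viewed, at most 10 in all, crops included, and the job is handed in when it is done.

Besides the shell and the picture viewer there is one more tool, called after ">>>" as name([rows], argument=value, ...), one row to a line, values as JSON. carry_out: Moves the arm, as the interface text tells. Its arguments: {"type":"object","properties":{"deltas":{"type":"array","items":{"type":"object","properties":{"hand":{"type":"number"},"dp":{"type":"array","items":{"type":"number","minimum":-1,"maximum":1}},"spin":{"type":"number","minimum":-1,"maximum":1}}}},"force":{"type":"number"}},"required":["deltas"]}

```bash
mkdir -p pics; ls; python3 - <<'E'
from bench import *
import cv2
s=read_state(); print(s['time'],s['ee_pos'],s['eef_rot'],s['width'])
for n in ['top','side']:
    cv2.imwrite(f'pics/{n}0.png',camera(n)[:,:,::-1]); print(n,get_calibration(n))
print(get_calibration('wrist'))
E
```

```text
pics
0.0 [0.15926922 0.60394698 0.22173936] [ 1.28548299e-01  9.91702983e-01 -7.25632233e-04 -5.21766027e-05] 0.08699163796688725
top {'fx': 390.7783566863563, 'fy': 390.7783566863563, 'cx': 276.9248082130832, 'cy': 216.3654749359691, 'R': array([[-0.0119384 , -0.99992517, -0.002671  ],
       [-0.99285119,  0.01217111, -0.11873663],
       [ 0.11876025,  0.00123438, -0.99292219]]), 't': array([0.02077452, 0.59040666, 0.91949748])}
side {'fx': 390.48275918837606, 'fy': 390.48275918837606, 'cx': 282.2658583475253, 'cy': 207.7328482088946, 'R': array([[-0.7506636 , -0.66044077, -0.01794853],
       [-0.37825248,  0.45188196, -0.80791568],
       [ 0.54169107, -0.59968382, -0.5890247 ]]), 't': array([0.43904708, 0.24831717, 0.59844997])}
{'fx': 349.8008195689019, 'fy': 349.8008195689019, 'cx': 275.26315880725656, 'cy': 211.21746409663547, 'mount': array([[-7.61510621e-05, -9.52411091e-01, -3.04816515e-01,
         8.45944033e-02],
       [ 9.99998808e-01, -5.42655017e-04,  1.44572116e-03,
        -2.72382089e-04],
       [-1.54233108e-03, -3.04816041e-01,  9.52409997e-01,
        -1.62029487e-01],
       [ 0.00000000e+00,  0.00000000e+00,  0.00000000e+00,
         1.00000000e+00]])}
```

View pics/top0.png

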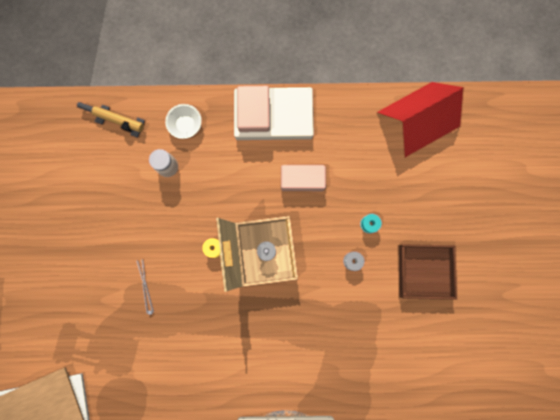

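View pics/side0.png

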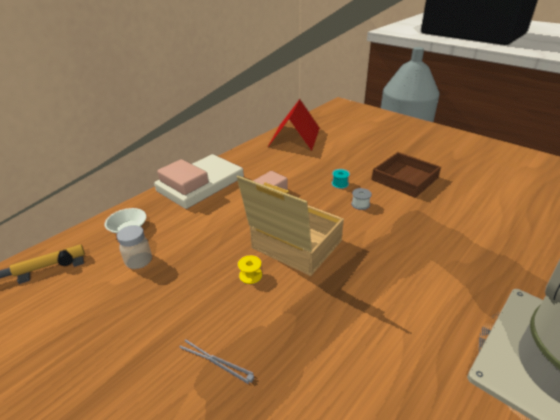

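The top view shows the case at about (265,252), its lid leaning back to the left (world +y) and the empty spool at (267,251). The full spool is at (354,261), the tray at (428,271) and the yellow and turquoise decoys at (212,247) and (372,222). The side view agrees with this.

```bash
cat > h.py <<'E'
from bench import *
import cv2, numpy as np
from scipy.spatial.transform import Rotation as Rn
def ray(name,uv,pose=None):
    c=get_calibration(name); d=np.array([(uv[0]-c['cx'])/c['fx'],(uv[1]-c['cy'])/c['fy'],1])
    if name=='wrist':
        p,q=pose; R=Rn.from_quat(q).as_matrix(); M=c['mount']
        return p+R@M[:3,3], R@M[:3,:3]@d
    return -c['R'].T@c['t'], c['R'].T@d
def onz(name,uv,z,pose=None):
    o,d=ray(name,uv,pose); return o+d*(z-o[2])/d[2]
def proj(name,X,pose=None):
    c=get_calibration(name)
    if name=='wrist':
        p,q=pose; R=Rn.from_quat(q).as_matrix(); M=c['mount']; x=M[:3,:3].T@(R.T@(X-p)-M[:3,3])
    else: x=c['R']@X+c['t']
    return np.array([c['fx']*x[0]/x[2]+c['cx'],c['fy']*x[1]/x[2]+c['cy']])
def blobs(mask,minA=30):
    n,l,st,ce=cv2.connectedComponentsWithStats(mask.astype(np.uint8))
    return [(st[i].tolist(),ce[i].round(1).tolist()) for i in range(1,n) if st[i][4]>minA]
def shot(n,name):
    s=read_state(); im=camera(n)[:,:,::-1].copy(); cv2.imwrite(f'pics/{name}.png',im)
    return im,(s['ee_pos'],s['eef_rot'])
E
python3 - <<'E'
from h import *
for n,(a,b,c,d) in {'top':(200,190,480,330),'side':(230,130,450,295)}.items():
    im=cv2.imread(f'pics/{n}0.png'); h=cv2.cvtColor(im,cv2.COLOR_BGR2HSV).astype(int)
    g=(h[...,1]<70)&(h[...,2]>60); m=np.zeros_like(g); m[b:d,a:c]=g[b:d,a:c]
    print(n,blobs(m))
    dk=(h[...,2]<70); m[:]=0; m[b:d,a:c]=dk[b:d,a:c]; print('dark',blobs(m,200))
im=cv2.imread('pics/top0.png')
a=cv2.resize(im[210:305,205:380],(800,434),interpolation=cv2.INTER_CUBIC)
cv2.imwrite('pics/crop0.png',a)
E
```

```text
top [([257, 241, 19, 20, 303], [266.0, 250.6]), ([344, 252, 20, 19, 303], [353.5, 260.9])]
dark []
side [([230, 163, 13, 21, 179], [234.7, 172.2]), ([352, 188, 19, 22, 335], [360.8, 198.3])]
dark [([378, 154, 58, 18, 340], [403.7, 162.8]), ([374, 171, 42, 23, 252], [392.6, 181.4])]
```

View pics/crop0.png

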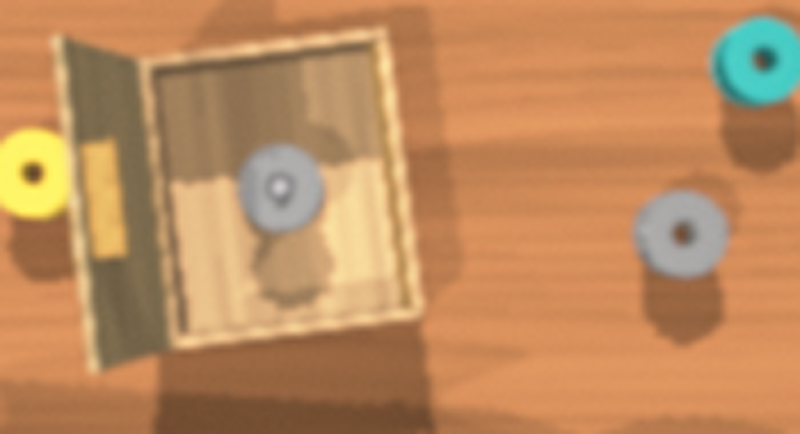

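The zoomed crop (4.57×, offset (205,210)) shows these points:
- **Case rim corners:** about (385,30), (422,315), (172,348) and (140,62).
- **Lid free edge:** from (58,38) to (95,372).
- **Spool tops:** empty at (281,188), full at (682,234).

```bash
python3 - <<'E'
from h import *
k=800/175
f=lambda u,v:(205+u/k-.4,210+v/k-.4)
C=[onz('top',f(*p),.06) for p in [(385,30),(422,315),(172,348),(140,62)]]
for c in C: print('corner',c.round(4))
print('centre',np.mean(C,0).round(4),'yaw(x axis)',np.degrees(np.arctan2(*( (C[0]-C[1])[[1,0]]))), np.linalg.norm(C[0]-C[1]),np.linalg.norm(C[1]-C[2]))
print('empty',onz('top',f(281,188),.044).round(4),onz('top',(266,250.6),.044).round(4),'tip',onz('top',f(280,187),.05).round(4))
print('full',onz('top',f(682,234),.034).round(4),onz('top',(353.5,260.9),.034).round(4))
print('full side mid',onz('side',(360.8,198.3),.017).round(4))
print('tray',onz('top',(428,271),.03).round(4),'turq',onz('top',(372,223),.034).round(4))
for n,p in [('brick',(303,178)),('yellow',(212,248))]: print(n,onz('top',p,.035).round(3))
# lid edge
e=[f(58,38),f(95,372)]
for a in [1.6,1.7,1.8,1.9,2.0]: print(a,[onz('top',x,.062+.132*np.sin(a)).round(3) for x in e])
s=read_state(); print(Rn.from_quat(s['eef_rot']).as_matrix().round(3))
E
```

```text
corner [ 0.5878 -0.0147  0.06  ]
corner [ 0.441  -0.0313  0.06  ]
corner [0.4259 0.0964 0.06  ]
corner [0.5726 0.1128 0.06  ]
centre [0.5068 0.0408 0.06  ] yaw(x axis) 6.456172422584079 0.1477364478002842 0.1286015896779703
empty [0.507  0.0406 0.044 ] [0.5073 0.0408 0.044 ] tip [0.5073 0.0409 0.05  ]
full [ 0.4806 -0.1705  0.034 ] [ 0.4803 -0.1698  0.034 ]
full side mid [ 0.4789 -0.169   0.017 ]
tray [ 0.454  -0.3494  0.03  ] turq [ 0.5716 -0.2181  0.034 ]
brick [ 0.685 -0.052  0.035]
yellow [0.515 0.172 0.035]
1.6 [array([0.57 , 0.135, 0.194]), array([0.423, 0.118, 0.194])]
1.7 [array([0.57 , 0.135, 0.193]), array([0.423, 0.118, 0.193])]
1.8 [array([0.57 , 0.135, 0.191]), array([0.423, 0.118, 0.191])]
1.9 [array([0.571, 0.136, 0.187]), array([0.423, 0.119, 0.187])]
2.0 [array([0.571, 0.137, 0.182]), array([0.423, 0.119, 0.182])]
[[-0.967  0.255 -0.   ]
 [ 0.255  0.967 -0.001]
 [-0.    -0.001 -1.   ]]
```

>>> carry_out([
  {"dp": [-0.96, -0.91, -0.2], "spin": 0.382, "hand": 70},
  {"dp": [-0.96, -0.91, -0.2], "spin": 0.382, "hand": 70},
  {"dp": [-0.96, -0.91, -0.2], "spin": 0.382, "hand": 70},
  {"dp": [-0.96, -0.91, -0.2], "spin": 0.382, "hand": 70},
  {"dp": [-0.96, -0.91, -0.2], "spin": 0.382, "hand": 70},
  {"dp": [-0.96, -0.91, -0.2], "spin": 0.382, "hand": 70},
  {"dp": [-0.96, -0.91, -0.2], "spin": 0.382, "hand": 70},
  {"dp": [-0.96, -0.91, -0.2], "spin": 0.382, "hand": 70},
  {"dp": [-0.96, -0.91, -0.2], "spin": 0.382, "hand": 70},
  {"dp": [-0.96, -0.91, -0.2], "spin": 0.382, "hand": 70},
  {"dp": [-0.96, -0.91, -0.2], "spin": 0.382, "hand": 70},
])

```text
time: 1.2
ee_pos: [0.3327, 0.3238, 0.2722]
eef_rot: [0.664, 0.748, -0.0, 0.0]
ft_force: [-0.5, -1.1, 0.3]
width: 0.0698
grip_force: 0.0
```

```bash
cat >> h.py <<'E'
def plan(*targets):
    "each target: (x,y,z,yaw of tool x in deg); shares from the present pose"
    s=read_state(); R=Rn.from_quat(s['eef_rot']).as_matrix(); yaw=np.degrees(np.arctan2(R[1,0],R[0,0]))
    print('t',round(s['time'],2),'p',s['ee_pos'].round(4),'yaw',round(yaw,1),'j7',s['joint_positions'].round(2),'F',s['ft_force'].round(1),'w',round(s['width'],4),'g',round(s['grip_force'],1))
    for t in targets:
        d=R.T@(np.array(t[:3])-s['ee_pos'])/.25
        print(t,'dp',d.round(3),'spin',round(-((t[3]-yaw+180)%360-180)/180,3),'dist',round(np.linalg.norm(d)*.25,3))
E
python3 - <<'E'
from h import *
a=np.radians(6.4); P=np.array([.507,.0408])
off=P+(-.035)*np.array([-np.sin(a),np.cos(a)]); print(off)
plan((off[0],off[1],.262,96.4))
E
```

```text
[0.51090141 0.00601812]
t 1.2 p [0.3327 0.3238 0.2722] yaw 96.8 j7 [-1.07 -0.06  0.19  1.79  0.01  1.4  -0.76] F [-0.5 -1.1  0.3] w 0.0698 g 0.0
(np.float64(0.5109014126272214), np.float64(0.006018122829379129), 0.262, 96.4) dp [-1.346  0.558  0.041] spin 0.002 dist 0.364
```

>>> carry_out([
  {"dp": [-0.7, 0.28, 0.04], "spin": 0.002, "hand": 70},
  {"dp": [-0.7, 0.28, 0.04], "spin": 0.002, "hand": 70},
  {"dp": [-0.7, 0.28, 0.04], "spin": 0.002, "hand": 70},
  {"dp": [-0.7, 0.28, 0.04], "spin": 0.002, "hand": 70},
])

```text
time: 1.6
ee_pos: [0.4234, 0.155, 0.2623]
eef_rot: [0.668, 0.745, -0.0, 0.0]
ft_force: [1.1, -0.5, 0.8]
width: 0.0699
grip_force: 0.0
```

>>> carry_out([
  {"dp": [-0.646, 0.278, 0], "spin": 0, "hand": 70},
  {"dp": [-0.646, 0.278, 0], "spin": 0, "hand": 70},
  {"dp": [-0.646, 0.278, 0], "spin": 0, "hand": 70},
  {"dp": [-0.646, 0.278, 0], "spin": 0, "hand": 70},
  {"dp": [-0.646, 0.278, 0], "spin": 0, "hand": 70},
  {"dp": [-0.646, 0.278, 0], "spin": 0, "hand": 70},
])

```text
time: 2.2
ee_pos: [0.5089, 0.0046, 0.2621]
eef_rot: [0.668, 0.744, -0.0, -0.0]
ft_force: [-0.6, 0.2, 0.3]
width: 0.07
grip_force: 0.0
```

```bash
python3 - <<'E'
from h import *
im,pose=shot('wrist','w1')
print('spool top pred',proj('wrist',np.array([.507,.0408,.044]),pose),'tip',proj('wrist',np.array([.507,.0408,.05]),pose))
h=cv2.cvtColor(im,cv2.COLOR_BGR2HSV).astype(int)
for b in blobs((h[...,1]<60)&(h[...,2]>60),200): print(b)
a=np.radians(6.4); P=np.array([.507,.0408]); off=P+(-.035)*np.array([-np.sin(a),np.cos(a)])
plan((off[0],off[1],.262,96.4),(off[0],off[1],.02,96.4))
E
```

```text
spool top pred [277.41820344 146.49769931] tip [277.45256582 147.2164809 ]
([486, 101, 74, 171, 7696], [530.1, 202.5])
([257, 123, 42, 44, 1453], [277.7, 144.6])
([396, 197, 60, 75, 2636], [425.7, 229.5])
([222, 281, 36, 25, 708], [240.6, 294.6])
([120, 308, 312, 30, 8559], [274.0, 322.6])
t 2.25 p [0.5087 0.0053 0.2622] yaw 96.3 j7 [-0.72  0.04  0.64  1.73 -0.02  1.38  0.04] F [-0.8 -0.6  1. ] w 0.0698 g 0.0
(np.float64(0.5109014126272214), np.float64(0.006018122829379129), 0.262, 96.4) dp [0.002 0.009 0.001] spin -0.001 dist 0.002
(np.float64(0.5109014126272214), np.float64(0.006018122829379129), 0.02, 96.4) dp [0.002 0.01  0.969] spin -0.001 dist 0.242
```

View pics/w1.png

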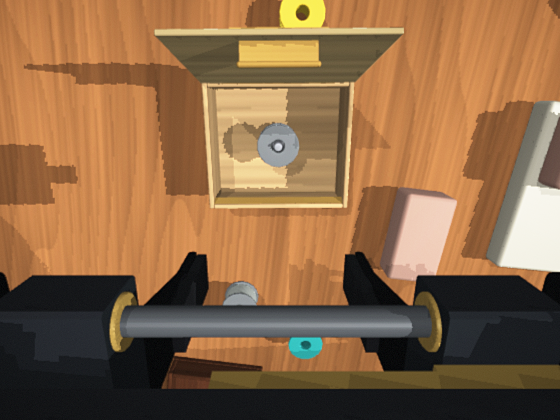

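The wrist view shows the spool and spindle at (278,146), matching the prediction of (277,146). The lid is up at the top of the image and the path is clear.

>>> carry_out([
  {"dp": [0, 0.008, 0.2], "spin": 0, "hand": 70},
  {"dp": [0, 0.008, 0.4], "spin": 0, "hand": 70},
  {"dp": [0, 0.008, 0.6], "spin": 0, "hand": 70},
  {"dp": [0, 0.008, 0.7], "spin": 0, "hand": 70},
  {"dp": [0, 0.008, 0.8], "spin": 0, "hand": 70},
  {"dp": [0, 0.008, 0.88], "spin": 0, "hand": 70},
  {"dp": [0, 0.008, 0.96], "spin": 0, "hand": 70},
  {"dp": [0, 0.008, 0.96], "spin": 0, "hand": 70},
])

```text
time: 3.05
ee_pos: [0.5088, 0.0059, 0.0203]
eef_rot: [0.667, 0.745, -0.002, -0.002]
ft_force: [-0.3, 0.9, -0.4]
width: 0.0704
grip_force: 0.0
```

```bash
python3 - <<'E'
from h import *
plan((.507,.0415,.022,96.4))
E
```

```text
t 3.05 p [0.5088 0.0059 0.0203] yaw 96.3 j7 [-0.63  0.34  0.6   1.99 -0.25  0.88  0.22] F [-0.3  0.9 -0.4] w 0.0704 g 0.0
(0.507, 0.0415, 0.022, 96.4) dp [ 0.142  0.008 -0.007] spin -0.0 dist 0.036
```

Slide in slowly toward the spool and watch the force.

>>> carry_out([
  {"dp": [0.05, 0.008, -0.007], "spin": 0, "hand": 70},
  {"dp": [0.1, 0.008, -0.007], "spin": 0, "hand": 70},
  {"dp": [0.142, 0.008, -0.007], "spin": 0, "hand": 70},
  {"dp": [0.142, 0.008, -0.007], "spin": 0, "hand": 70},
])

```text
time: 3.45
ee_pos: [0.5094, 0.0426, 0.0249]
eef_rot: [0.667, 0.745, 0.001, -0.0]
ft_force: [0.3, 0.1, 0.1]
width: 0.0701
grip_force: 0.0
```

>>> carry_out([
  {"dp": [0, 0, 0], "spin": 0, "hand": 30},
  {"dp": [0, 0, 0], "spin": 0, "hand": 30},
  {"dp": [0, 0, 0], "spin": 0, "hand": 30},
  {"dp": [0, 0, 0], "spin": 0, "hand": 30},
  {"dp": [0, 0, 0], "spin": 0, "hand": 30},
  {"dp": [0, 0, 0], "spin": 0, "hand": 30},
], force=12)

```text
time: 4.05
ee_pos: [0.5091, 0.0395, 0.0243]
eef_rot: [0.669, 0.744, -0.0, -0.0]
ft_force: [-0.1, -0.9, 0.8]
width: 0.0449
grip_force: 12.0
```

```bash
python3 - <<'E'
from h import *
plan((.507,.0408,.15,96.4))
im,_=shot('side','s1')
cv2.imwrite('pics/s1c.png',cv2.resize(im[90:310,180:470],(790,600)))
E
```

```text
t 4.05 p [0.5091 0.0395 0.0243] yaw 96.1 j7 [-0.68  0.33  0.59  1.99 -0.24  0.89  0.14] F [-0.1 -0.9  0.8] w 0.0449 g 12.0
(0.507, 0.0408, 0.15, 96.4) dp [ 0.006 -0.008 -0.503] spin -0.002 dist 0.126
```

View pics/s1c.png

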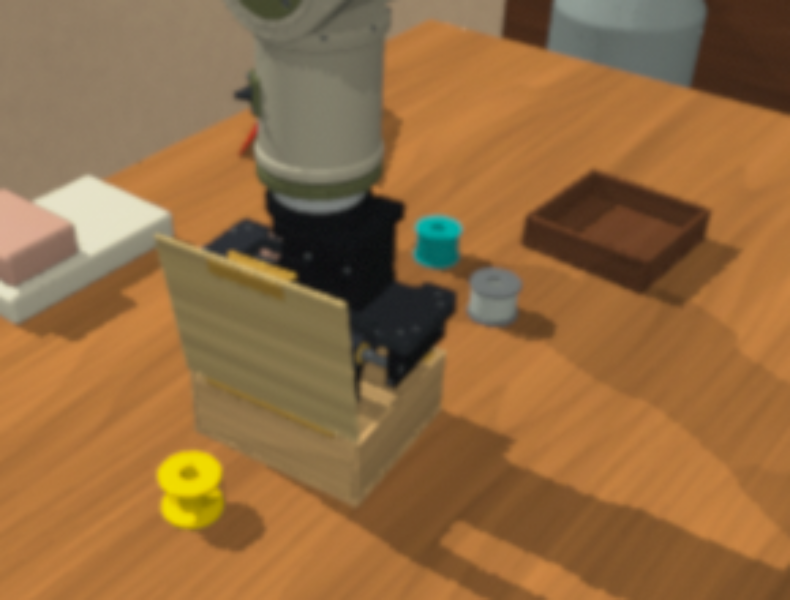

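The lid is still open and untouched, with the gripper around the spool inside the case. The tray and the full spool are clear. Lift and carry.

>>> carry_out([
  {"dp": [0, 0, -0.15], "spin": 0, "hand": 30},
  {"dp": [0, 0, -0.3], "spin": 0, "hand": 30},
  {"dp": [0, 0, -0.5], "spin": 0, "hand": 30},
  {"dp": [-0.2, -0.05, -0.5], "spin": 0, "hand": 30},
  {"dp": [-0.4, -0.1, -0.5], "spin": 0, "hand": 30},
  {"dp": [-0.6, -0.15, -0.5], "spin": 0, "hand": 30},
  {"dp": [-0.8, -0.2, -0.5], "spin": 0, "hand": 30},
  {"dp": [-0.8, -0.2, -0.5], "spin": 0, "hand": 30},
])

```text
time: 4.9
ee_pos: [0.4789, -0.1709, 0.1497]
eef_rot: [0.671, 0.741, -0.0, 0.001]
ft_force: [-0.8, 0.5, 0.5]
width: 0.045
grip_force: 12.0
```

```bash
python3 - <<'E'
from h import *
plan((.454,-.349,.15,96.4),(.454,-.349,.024,96.4))
E
```

```text
t 4.9 p [ 0.4789 -0.1709  0.1497] yaw 95.6 j7 [-0.49  0.15  0.81  1.9  -0.12  1.14  0.47] F [-0.8  0.5  0.5] w 0.045 g 12.0
(0.454, -0.349, 0.15, 96.4) dp [-0.699 -0.169 -0.   ] spin -0.004 dist 0.18
(0.454, -0.349, 0.024, 96.4) dp [-0.698 -0.169  0.504] spin -0.004 dist 0.219
```

>>> carry_out([
  {"dp": [-0.2, -0.05, 0], "spin": 0, "hand": 30},
  {"dp": [-0.4, -0.1, 0], "spin": 0, "hand": 30},
  {"dp": [-0.6, -0.15, 0], "spin": 0, "hand": 30},
  {"dp": [-0.7, -0.17, 0], "spin": 0, "hand": 30},
  {"dp": [-0.7, -0.17, 0.15], "spin": 0, "hand": 30},
  {"dp": [-0.7, -0.17, 0.3], "spin": 0, "hand": 30},
  {"dp": [-0.7, -0.17, 0.4], "spin": 0, "hand": 30},
  {"dp": [-0.7, -0.17, 0.46], "spin": 0, "hand": 30},
  {"dp": [-0.7, -0.17, 0.5], "spin": 0, "hand": 30},
  {"dp": [-0.7, -0.17, 0.5], "spin": 0, "hand": 30},
])

```text
time: 5.9
ee_pos: [0.457, -0.3427, 0.0237]
eef_rot: [0.668, 0.744, -0.0, -0.0]
ft_force: [0.4, 0.1, -0.9]
width: 0.0449
grip_force: 12.0
```

>>> carry_out([
  {"dp": [0, 0, 0], "spin": 0, "hand": 60},
  {"dp": [0, 0, 0], "spin": 0, "hand": 60},
  {"dp": [0, 0, 0], "spin": 0, "hand": 60},
  {"dp": [0, 0, 0], "spin": 0, "hand": 60},
  {"dp": [0, 0, -0.2], "spin": 0, "hand": 60},
  {"dp": [0, 0, -0.4], "spin": 0, "hand": 60},
  {"dp": [0, 0, -0.6], "spin": 0, "hand": 60},
  {"dp": [0.3, 0, -0.6], "spin": 0, "hand": 60},
  {"dp": [0.3, 0, -0.6], "spin": 0, "hand": 60},
  {"dp": [0.3, 0, -0.6], "spin": 0, "hand": 60},
])

```text
time: 6.9
ee_pos: [0.4498, -0.2647, 0.1746]
eef_rot: [0.667, 0.745, 0.002, -0.0]
ft_force: [-0.4, -0.1, -0.5]
width: 0.06
grip_force: 0.0
```

```bash
python3 - <<'E'
from h import *
plan((.480,-.170,.17,96.4),(.480,-.170,.014,96.4))
im,pose=shot('wrist','w2')
im2,_=shot('top','t2')
for n,I in (('wrist',im),('top',im2)):
    h=cv2.cvtColor(I,cv2.COLOR_BGR2HSV).astype(int)
    print(n,*blobs((h[...,1]<60)&(h[...,2]>60),150),sep='\n')
print('full pred wrist',proj('wrist',np.array([.48,-.17,.034]),pose))
cv2.imwrite('pics/t2c.png',np.hstack([im,im2])[:, :, :] if 0 else np.hstack([cv2.resize(im,(400,300)),cv2.resize(im2[200:320,300:460],(400,300))]))
E
```

```text
t 6.9 p [ 0.4498 -0.2647  0.1746] yaw 96.4 j7 [-0.36  0.17  0.9   1.83 -0.15  1.2   0.7 ] F [-0.4 -0.1 -0.5] w 0.06 g 0.0
(0.48, -0.17, 0.17, 96.4) dp [0.363 0.162 0.019] spin -0.0 dist 0.1
(0.48, -0.17, 0.014, 96.4) dp [0.361 0.161 0.643] spin -0.0 dist 0.189
wrist
([296, 65, 57, 58, 2420], [324.2, 93.9])
([251, 243, 48, 57, 2170], [274.2, 271.4])
([140, 307, 272, 31, 7914], [275.6, 322.2])
([546, 308, 14, 29, 316], [553.6, 322.8])
top
([0, 0, 560, 86, 46500], [275.8, 41.0])
([239, 87, 28, 38, 813], [251.4, 103.0])
([234, 88, 79, 51, 2618], [283.2, 115.0])
([166, 104, 35, 35, 958], [183.0, 121.0])
([149, 150, 27, 26, 475], [161.9, 161.7])
([283, 167, 40, 19, 382], [297.3, 176.1])
([409, 223, 41, 45, 743], [428.2, 237.4])
([427, 228, 133, 192, 18993], [500.6, 335.1])
([344, 252, 20, 19, 293], [353.6, 260.9])
([410, 253, 11, 45, 283], [415.6, 274.0])
([69, 374, 20, 46, 437], [79.7, 393.4])
([238, 411, 95, 9, 313], [285.5, 417.5])
full pred wrist [324.58664101  91.82513385]
```

View pics/t2c.png

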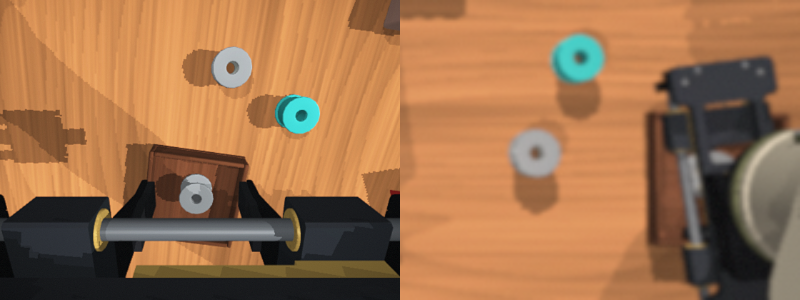

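The empty spool stands near the middle of the tray, released. The full spool is at (324,94) in the wrist view, within 2 px of prediction. The pose readings look noisy, so I'll average several.

```bash
python3 - <<'E'
s=open('h.py').read()
s=s.replace("s=read_state(); R=Rn.from_quat(s['eef_rot']).as_matrix(); yaw","""s=read_state(); L=[]
    for i in range(10): L.append(read_state()); camera('side')
    P=np.array([x['ee_pos'] for x in L]); print('sd',P.std(0).round(4)); s['ee_pos']=P.mean(0)
    R=Rn.from_quat(np.mean([x['eef_rot'] for x in L],0)).as_matrix(); yaw""")
open('h.py','w').write(s)
E
python3 - <<'E'
from h import *
plan((.480,-.170,.17,96.4),(.480,-.170,.014,96.4))
E
```

```text
sd [0.0002 0.0004 0.0002]
t 7.0 p [ 0.449  -0.2691  0.1743] yaw 96.1 j7 [-0.36  0.18  0.91  1.83 -0.15  1.2   0.7 ] F [-0.  -1.1  0.2] w 0.0597 g 0.0
(0.48, -0.17, 0.17, 96.4) dp [0.381 0.165 0.017] spin -0.002 dist 0.104
(0.48, -0.17, 0.014, 96.4) dp [0.381 0.165 0.641] spin -0.002 dist 0.191
```

>>> carry_out([
  {"dp": [0.2, 0.08, 0], "spin": 0, "hand": 70},
  {"dp": [0.381, 0.165, 0], "spin": 0, "hand": 70},
  {"dp": [0.381, 0.165, 0], "spin": 0, "hand": 70},
  {"dp": [0.381, 0.165, 0], "spin": 0, "hand": 70},
  {"dp": [0.381, 0.165, 0.2], "spin": 0, "hand": 70},
  {"dp": [0.381, 0.165, 0.4], "spin": 0, "hand": 70},
  {"dp": [0.381, 0.165, 0.5], "spin": 0, "hand": 70},
  {"dp": [0.381, 0.165, 0.6], "spin": 0, "hand": 70},
  {"dp": [0.381, 0.165, 0.641], "spin": 0, "hand": 70},
  {"dp": [0.381, 0.165, 0.641], "spin": 0, "hand": 70},
  {"dp": [0.381, 0.165, 0.641], "spin": 0, "hand": 70},
  {"dp": [0.381, 0.165, 0.641], "spin": 0, "hand": 70},
])

```text
time: 8.7
ee_pos: [0.4809, -0.1698, 0.0153]
eef_rot: [0.669, 0.744, 0.001, 0.001]
ft_force: [0.3, -0.8, 0.5]
width: 0.0699
grip_force: 0.0
```

```bash
python3 - <<'E'
from h import *
plan((.480,-.170,.014,96.4))
E
```

```text
sd [0.0003 0.0002 0.0004]
t 8.7 p [ 0.4805 -0.1693  0.0147] yaw 96.1 j7 [-0.4   0.39  0.76  2.01 -0.34  0.88  0.65] F [ 0.3 -0.8  0.5] w 0.0699 g 0.0
(0.48, -0.17, 0.014, 96.4) dp [-0.002 -0.002  0.003] spin -0.002 dist 0.001
```

>>> carry_out([
  {"dp": [0, 0, 0], "spin": 0, "hand": 30},
  {"dp": [0, 0, 0], "spin": 0, "hand": 30},
  {"dp": [0, 0, 0], "spin": 0, "hand": 30},
  {"dp": [0, 0, 0], "spin": 0, "hand": 30},
  {"dp": [0, 0, 0], "spin": 0, "hand": 30},
  {"dp": [0, 0, -0.1], "spin": 0, "hand": 30},
  {"dp": [0, 0, -0.25], "spin": 0, "hand": 30},
  {"dp": [0, 0, -0.4], "spin": 0, "hand": 30},
  {"dp": [0, 0, -0.4], "spin": 0, "hand": 30},
  {"dp": [0, 0, -0.4], "spin": 0, "hand": 30},
], force=30)

```text
time: 10.2
ee_pos: [0.4802, -0.169, 0.1142]
eef_rot: [0.668, 0.744, 0.001, 0.0]
ft_force: [-0.1, 0.3, -3.0]
width: 0.0439
grip_force: 30.0
```

```bash
python3 - <<'E'
from h import *
plan((.507,.0408,.115,96.4))
im,pose=shot('wrist','w3')
h=cv2.cvtColor(im,cv2.COLOR_BGR2HSV).astype(int)
print(*blobs((h[...,1]<60)&(h[...,2]>60),150),sep='\n')
E
```

```text
sd [0.0003 0.0002 0.0004]
t 10.2 p [ 0.4795 -0.1691  0.1132] yaw 96.1 j7 [-0.51  0.21  0.85  1.93 -0.18  1.07  0.52] F [-0.1  0.3 -3. ] w 0.0439 g 30.0
(0.507, 0.0408, 0.115, 96.4) dp [ 0.823  0.199 -0.007] spin -0.002 dist 0.212
([228, 227, 95, 79, 6122], [275.3, 271.1])
([0, 309, 41, 28, 878], [20.3, 321.3])
([172, 308, 208, 30, 6040], [275.4, 322.4])
([511, 309, 49, 28, 1206], [535.9, 323.0])
([212, 359, 42, 12, 371], [232.3, 365.7])
```

View pics/w3.png

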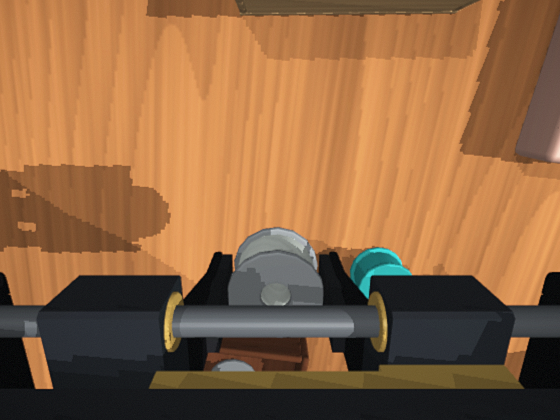

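The spool is held between the fingers: flange top edge at about (275,250), bore at (275,294). I'll check its offset in the tool frame.

```bash
python3 - <<'E'
from h import *
I=(np.zeros(3),np.array([0,0,0,1.]))
for X in [(0,0,-.020),(.023,0,-.020),(.023,0,-.016),(.023,0,.010),(.023,0,.014),(0,.023,-.02),(0,-.023,-.02)]: print(X,proj('wrist',np.array(X),I).round(1))
im=cv2.imread('pics/w3.png'); print([(v,im[v,275].tolist()) for v in range(222,306,2)])
E
```

```text
(0, 0, -0.02) [276.1 291.8]
(0.023, 0, -0.02) [276.1 245.6]
(0.023, 0, -0.016) [276.1 242.1]
(0.023, 0, 0.01) [275.9 222.8]
(0.023, 0, 0.014) [275.9 220.3]
(0, 0.023, -0.02) [326.1 291.8]
(0, -0.023, -0.02) [226.  291.8]
[(222, [87, 145, 213]), (224, [86, 144, 212]), (226, [80, 132, 198]), (228, [128, 122, 115]), (230, [191, 188, 183]), (232, [179, 177, 171]), (234, [167, 167, 161]), (236, [139, 144, 138]), (238, [135, 140, 133]), (240, [136, 141, 134]), (242, [143, 147, 141]), (244, [139, 145, 139]), (246, [138, 143, 137]), (248, [137, 143, 136]), (250, [89, 88, 85]), (252, [107, 104, 100]), (254, [134, 130, 127]), (256, [118, 117, 112]), (258, [122, 120, 116]), (260, [120, 119, 115]), (262, [118, 117, 114]), (264, [119, 119, 114]), (266, [120, 117, 112]), (268, [117, 116, 111]), (270, [119, 117, 112]), (272, [118, 115, 112]), (274, [119, 116, 112]), (276, [120, 117, 115]), (278, [120, 117, 114]), (280, [118, 116, 112]), (282, [110, 110, 105]), (284, [122, 127, 122]), (286, [116, 123, 117]), (288, [116, 120, 115]), (290, [118, 122, 117]), (292, [124, 126, 122]), (294, [117, 121, 118]), (296, [118, 124, 118]), (298, [119, 123, 118]), (300, [120, 126, 119]), (302, [140, 146, 140]), (304, [142, 147, 140])]
```

>>> carry_out([
  {"dp": [0.2, 0.05, -0.04], "spin": -0.002, "hand": 30},
  {"dp": [0.4, 0.1, -0.04], "spin": -0.002, "hand": 30},
  {"dp": [0.6, 0.15, -0.04], "spin": -0.002, "hand": 30},
  {"dp": [0.75, 0.19, -0.04], "spin": -0.002, "hand": 30},
  {"dp": [0.828, 0.2, -0.04], "spin": -0.002, "hand": 30},
  {"dp": [0.828, 0.2, -0.04], "spin": -0.002, "hand": 30},
  {"dp": [0.828, 0.2, -0.04], "spin": -0.002, "hand": 30},
  {"dp": [0.828, 0.2, -0.04], "spin": -0.002, "hand": 30},
])

```text
time: 11.55
ee_pos: [0.5077, 0.0404, 0.124]
eef_rot: [0.667, 0.745, -0.0, 0.0]
ft_force: [0.9, -0.4, -2.3]
width: 0.0438
grip_force: 30.0
```

```bash
python3 - <<'E'
from h import *
plan((.507,.042,.070,96.4),(.507,.042,.024,96.4))
E
```

```text
sd [0.     0.0005 0.    ]
t 11.55 p [0.5077 0.041  0.1241] yaw 96.4 j7 [-0.82  0.18  0.72  1.92 -0.13  1.09  0.06] F [ 0.9 -0.4 -2.3] w 0.0438 g 30.0
(0.507, 0.042, 0.07, 96.4) dp [ 0.004 -0.002  0.216] spin -0.0 dist 0.054
(0.507, 0.042, 0.024, 96.4) dp [ 0.004 -0.002  0.4  ] spin -0.0 dist 0.1
```

Lower to just past the spindle tip and check the force.

>>> carry_out([
  {"dp": [0.004, -0.002, 0.1], "spin": 0, "hand": 30},
  {"dp": [0.004, -0.002, 0.18], "spin": 0, "hand": 30},
  {"dp": [0.004, -0.002, 0.21], "spin": 0, "hand": 30},
  {"dp": [0.004, -0.002, 0.23], "spin": 0, "hand": 30},
  {"dp": [0.004, -0.002, 0.25], "spin": 0, "hand": 30},
  {"dp": [0.004, -0.002, 0.27], "spin": 0, "hand": 30},
  {"dp": [0.004, -0.002, 0.27], "spin": 0, "hand": 30},
])

```text
time: 12.75
ee_pos: [0.507, 0.0428, 0.0563]
eef_rot: [0.666, 0.746, -0.0, -0.0]
ft_force: [0.2, -0.0, -2.1]
width: 0.044
grip_force: 30.0
```

```bash
python3 - <<'E'
from h import *
plan((.507,.042,.024,96.4)); s=read_state(); print(s['ft_force'],s['torque'])
E
```

```text
sd [0.0001 0.     0.0002]
t 12.75 p [0.5072 0.0428 0.0567] yaw 96.5 j7 [-0.78  0.29  0.69  1.98 -0.22  0.95  0.13] F [ 0.2 -0.  -2.1] w 0.044 g 30.0
(0.507, 0.042, 0.024, 96.4) dp [-0.003 -0.001  0.131] spin 0.0 dist 0.033
[ 0.60413564 -0.25535353 -3.02063262] [-0.09814925  0.065546   -0.05832188]
```

The underside is about 7 mm below the tip with no contact force, so the spool is threaded. Lower it fully and release.

>>> carry_out([
  {"dp": [-0.002, 0, 0.03], "spin": 0, "hand": 30},
  {"dp": [-0.003, 0, 0.06], "spin": 0, "hand": 30},
  {"dp": [-0.003, 0, 0.09], "spin": 0, "hand": 30},
  {"dp": [-0.003, 0, 0.115], "spin": 0, "hand": 30},
  {"dp": [-0.003, 0, 0.128], "spin": 0, "hand": 30},
  {"dp": [-0.003, 0, 0.128], "spin": 0, "hand": 30},
  {"dp": [-0.003, 0, 0.128], "spin": 0, "hand": 30},
])

```text
time: 13.95
ee_pos: [0.5072, 0.042, 0.0244]
eef_rot: [0.666, 0.746, 0.0, 0.0]
ft_force: [0.4, 0.3, -2.4]
width: 0.0441
grip_force: 30.0
```

>>> carry_out([
  {"dp": [0, 0, 0], "spin": 0, "hand": 70},
  {"dp": [0, 0, 0], "spin": 0, "hand": 70},
  {"dp": [0, 0, 0], "spin": 0, "hand": 70},
  {"dp": [0, 0, 0], "spin": 0, "hand": 70},
  {"dp": [0, 0, 0], "spin": 0, "hand": 70},
  {"dp": [-0.16, 0, 0], "spin": 0, "hand": 70},
  {"dp": [-0.16, 0, 0], "spin": 0, "hand": 70},
  {"dp": [-0.16, 0, -0.2], "spin": 0, "hand": 70},
  {"dp": [-0.16, 0, -0.4], "spin": 0, "hand": 70},
  {"dp": [-0.16, 0, -0.6], "spin": 0, "hand": 70},
  {"dp": [-0.16, 0, -0.8], "spin": 0, "hand": 70},
  {"dp": [-0.16, 0, -0.95], "spin": 0, "hand": 70},
  {"dp": [-0.16, 0, -0.95], "spin": 0, "hand": 70},
  {"dp": [-0.16, 0, -0.95], "spin": 0, "hand": 70},
])

```text
time: 15.35
ee_pos: [0.5119, 0.0029, 0.2625]
eef_rot: [0.666, 0.746, 0.001, 0.0]
ft_force: [0.3, 0.2, -0.5]
width: 0.0698
grip_force: 0.0
```

```bash
python3 - <<'E'
from h import *
plan((.507,.042,.26,96.4))
im,pose=shot('wrist','w4')
h=cv2.cvtColor(im,cv2.COLOR_BGR2HSV).astype(int)
print(*blobs((h[...,1]<60)&(h[...,2]>60),150),sep='\n')
for z in (.044,.05,.06): print(proj('wrist',np.array([.507,.0408,z]),pose))
cv2.imwrite('pics/w4c.png',cv2.resize(im[0:240,140:420],(700,600)))
E
```

```text
sd [0.0003 0.0002 0.0005]
t 15.35 p [0.5113 0.0025 0.2613] yaw 96.5 j7 [-0.82  0.04  0.76  1.73 -0.03  1.38  0.06] F [ 0.3  0.2 -0.5] w 0.0698 g 0.0
(0.507, 0.042, 0.26, 96.4) dp [0.159 0.001 0.005] spin 0.0 dist 0.04
([484, 100, 76, 172, 7884], [529.0, 201.9])
([255, 122, 42, 45, 1458], [275.7, 144.2])
([396, 196, 58, 76, 2509], [424.1, 227.2])
([120, 309, 312, 29, 8543], [274.1, 322.7])
[275.27843729 144.10543845]
[275.28242174 144.78862231]
[275.28934347 145.97544104]
```

View pics/w4c.png

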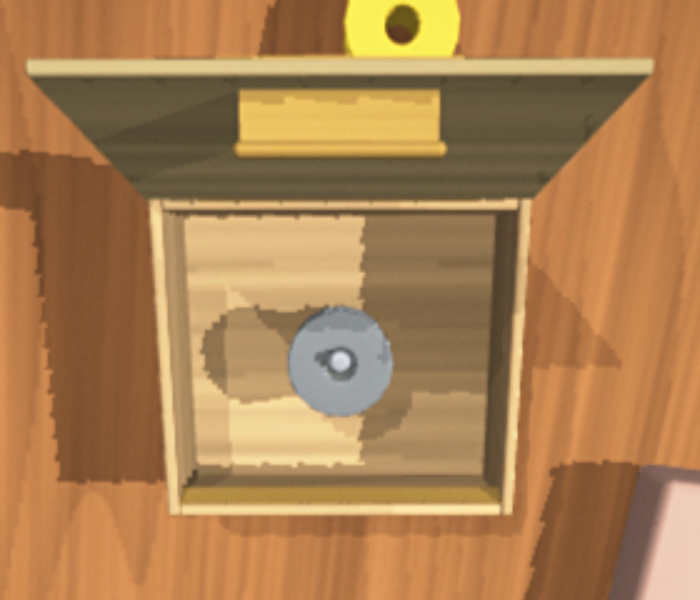

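The full spool is seated: its flange is 42×45 px at (275.7,144.2), the same size and place as the seated empty one. The lid is still up. Next, bring the closed fingers over and down behind the lid.

>>> carry_out([
  {"dp": [0, 0, -0.1], "spin": 0, "hand": 0},
  {"dp": [0.2, 0, -0.1], "spin": 0, "hand": 0},
  {"dp": [0.4, 0, -0.1], "spin": 0, "hand": 0},
  {"dp": [0.6, 0, -0.1], "spin": 0, "hand": 0},
  {"dp": [0.67, 0, -0.1], "spin": 0, "hand": 0},
  {"dp": [0.67, 0, -0.1], "spin": 0, "hand": 0},
  {"dp": [0.67, 0, -0.1], "spin": 0, "hand": 0},
  {"dp": [0.67, 0, 0.1], "spin": 0, "hand": 0},
  {"dp": [0.67, 0, 0.2], "spin": 0, "hand": 0},
  {"dp": [0.67, 0, 0.3], "spin": 0, "hand": 0},
  {"dp": [0.67, 0, 0.38], "spin": 0, "hand": 0},
  {"dp": [0.67, 0, 0.38], "spin": 0, "hand": 0},
  {"dp": [0.67, 0, 0.38], "spin": 0, "hand": 0},
], force=10)

```text
time: 17.2
ee_pos: [0.4933, 0.1674, 0.1677]
eef_rot: [0.667, 0.745, 0.0, 0.0]
ft_force: [0.7, -0.4, 0.7]
width: 0.0004
grip_force: 0.0
```

```bash
python3 - <<'E'
from h import *
plan()
p=read_state()['ee_pos']; a=np.radians(6.4); d=p[:2]-[.507,.0408]
cx=d@[np.cos(a),np.sin(a)]; cy=d@[-np.sin(a),np.cos(a)]; print('case',cx,cy,p[2])
for t in [1.57,1.5,1.4,1.3,1.2,1.1,1.0,.9,.8,.7,.6,.5,.4,.3,.2,.15,.1,.05]:
    r=.117; y=.065-r*np.cos(t)+.002*np.sin(t)+.0095; z=.062+r*np.sin(t)+.002*np.cos(t)
    print(t,'dx',round((y-cy)/.25,3),'dz',round((p[2]-z)/.25,3))
E
```

```text
sd [0.0003 0.0005 0.0004]
t 17.2 p [0.4933 0.1685 0.1679] yaw 96.4 j7 [-0.97  0.15  0.61  1.84 -0.09  1.19 -0.22] F [ 0.7 -0.4  0.7] w 0.0004 g 0.0
case 0.0001895631277394721 0.1287872216493319 0.16723224310332382
1.57 dx -0.21 dz -0.047
1.5 dx -0.242 dz -0.046
1.4 dx -0.289 dz -0.042
1.3 dx -0.335 dz -0.032
1.2 dx -0.379 dz -0.018
1.1 dx -0.422 dz 0.0
1.0 dx -0.463 dz 0.023
0.9 dx -0.502 dz 0.049
0.8 dx -0.537 dz 0.08
0.7 dx -0.57 dz 0.113
0.6 dx -0.599 dz 0.15
0.5 dx -0.624 dz 0.19
0.4 dx -0.645 dz 0.231
0.3 dx -0.662 dz 0.275
0.2 dx -0.674 dz 0.32
0.15 dx -0.679 dz 0.343
0.1 dx -0.682 dz 0.366
0.05 dx -0.684 dz 0.39
```

>>> carry_out([
  {"dp": [-0.08, 0, 0], "spin": 0, "hand": 0},
  {"dp": [-0.16, 0, 0], "spin": 0, "hand": 0},
  {"dp": [-0.22, 0, 0], "spin": 0, "hand": 0},
  {"dp": [-0.28, 0, 0], "spin": 0, "hand": 0},
  {"dp": [-0.33, 0, 0], "spin": 0, "hand": 0},
  {"dp": [-0.38, 0, 0], "spin": 0, "hand": 0},
  {"dp": [-0.422, 0, 0.002], "spin": 0, "hand": 0},
  {"dp": [-0.463, 0, 0.023], "spin": 0, "hand": 0},
  {"dp": [-0.502, 0, 0.05], "spin": 0, "hand": 0},
  {"dp": [-0.537, 0, 0.08], "spin": 0, "hand": 0},
  {"dp": [-0.57, 0, 0.113], "spin": 0, "hand": 0},
  {"dp": [-0.6, 0, 0.15], "spin": 0, "hand": 0},
  {"dp": [-0.624, 0, 0.19], "spin": 0, "hand": 0},
  {"dp": [-0.645, 0, 0.23], "spin": 0, "hand": 0},
  {"dp": [-0.662, 0, 0.275], "spin": 0, "hand": 0},
  {"dp": [-0.662, 0, 0.275], "spin": 0, "hand": 0},
  {"dp": [-0.662, 0, 0.275], "spin": 0, "hand": 0},
])

```text
time: 19.4
ee_pos: [0.5113, 0.0042, 0.098]
eef_rot: [0.666, 0.746, -0.0, -0.0]
ft_force: [0.9, 0.1, 1.0]
width: 0.0005
grip_force: 0.1
```

```bash
python3 - <<'E'
from h import *
plan()
p=read_state()['ee_pos']; a=np.radians(6.4); d=p[:2]-[.507,.0408]
print('case',d@[np.cos(a),np.sin(a)],d@[-np.sin(a),np.cos(a)],p[2])
im,_=shot('side','s5')
cv2.imwrite('pics/s5c.png',cv2.resize(im[90:310,180:470],(790,600)))
E
```

```text
sd [0.0001 0.0001 0.0002]
t 19.4 p [0.5116 0.0045 0.0985] yaw 96.5 j7 [-0.74  0.23  0.72  1.94 -0.17  1.04  0.17] F [0.9 0.1 1. ] w 0.0005 g 0.1
case 0.0005007386441283195 -0.0366228362884666 0.0984416551934704
```

View pics/s5c.png

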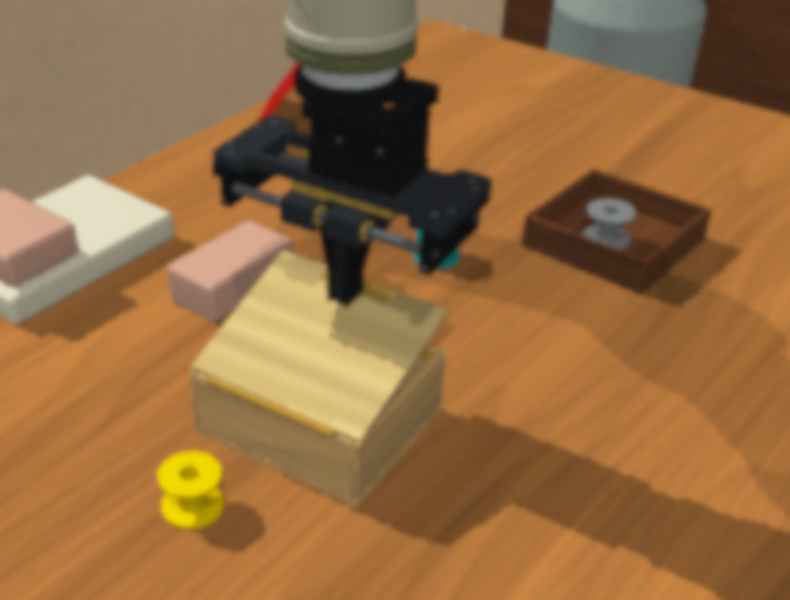

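The lid is half down under the fingertips, the empty spool stands in the tray, and the brick is unmoved. Continue down and press.

>>> carry_out([
  {"dp": [-0.012, 0, 0.03], "spin": 0, "hand": 0},
  {"dp": [-0.024, 0, 0.06], "spin": 0, "hand": 0},
  {"dp": [-0.035, 0, 0.09], "spin": 0, "hand": 0},
  {"dp": [-0.045, 0, 0.11], "spin": 0, "hand": 0},
  {"dp": [-0.05, 0, 0.125], "spin": 0, "hand": 0},
  {"dp": [-0.05, 0, 0.135], "spin": 0, "hand": 0},
  {"dp": [-0.05, 0, 0.142], "spin": 0, "hand": 0},
  {"dp": [-0.05, 0, 0.146], "spin": 0, "hand": 0},
  {"dp": [-0.05, 0, 0.146], "spin": 0, "hand": 0},
  {"dp": [-0.05, 0, 0.146], "spin": 0, "hand": 0},
])

```text
time: 20.95
ee_pos: [0.5129, -0.0086, 0.0636]
eef_rot: [0.666, 0.746, 0.0, -0.001]
ft_force: [-14.2, 1.3, 35.7]
width: 0.0002
grip_force: 17.6
```

```bash
python3 - <<'E'
from h import *
plan()
E
```

```text
sd [0. 0. 0.]
t 20.95 p [ 0.513  -0.0086  0.0636] yaw 96.4 j7 [-0.69  0.29  0.71  1.96 -0.23  0.97  0.24] F [-14.2   1.3  35.7] w 0.0002 g 17.6
```

Fully down at z 63.6 mm with 36 N, so the tab should be past the catch. Retract and look.

>>> carry_out([
  {"dp": [0, 0, -0.02], "spin": 0, "hand": 0},
  {"dp": [0, 0, -0.1], "spin": 0, "hand": 0},
  {"dp": [0, 0, -0.3], "spin": 0, "hand": 0},
  {"dp": [0, 0, -0.5], "spin": 0, "hand": 0},
  {"dp": [0, 0, -0.7], "spin": 0, "hand": 0},
  {"dp": [0, 0, -0.7], "spin": 0, "hand": 0},
  {"dp": [0, 0, -0.7], "spin": 0, "hand": 0},
  {"dp": [0, 0, -0.7], "spin": 0, "hand": 0},
])

```text
time: 22.25
ee_pos: [0.5121, -0.0083, 0.2354]
eef_rot: [0.666, 0.746, -0.001, -0.001]
ft_force: [-1.1, -0.9, 0.4]
width: 0.0007
grip_force: 0.0
```

```bash
python3 - <<'E'
from h import *
plan()
im,_=shot('side','s6')
cv2.imwrite('pics/s6c.png',cv2.resize(im[90:310,180:470],(790,600)))
E
```

```text
sd [0.0003 0.0001 0.0005]
t 22.25 p [ 0.5124 -0.0083  0.2358] yaw 96.5 j7 [-0.78  0.07  0.75  1.77 -0.05  1.33  0.09] F [-1.1 -0.9  0.4] w 0.0007 g 0.0
```

View pics/s6c.png

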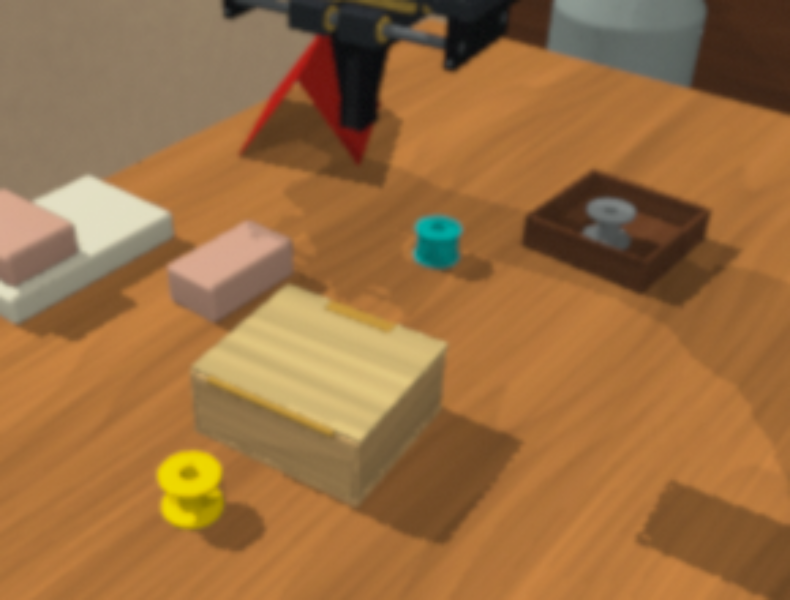

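The lid lies flat and stays shut with the gripper clear of it. The empty spool is in the tray and the brick is unmoved.

```bash
python3 -c "
from bench import *
print(close_job())"
```

```text
the job is handed in; nothing more can be done
None
```

The job is handed in at about 22 s of the 72 s: the empty spool is in the tray, the full spool is seated on the spindle, and the lid stayed flat and shut after release; the hand-in returned no verdict.

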